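# Re-arm the yarn winder with its reset key

## Robot

A 6-joint arm with a two-finger parallel gripper is mounted at the origin on the work surface. World frame = base frame: x ahead of the robot, y to its left, z up, the work surface at z = 0. Lengths are in m, angles in rad, forces in N, time in s.
With the tool pointing down it reaches from about 0.375 to 0.975 m from the base axis. Payload 3.8 kg.
Tool frame: the origin (TCP) lies midway between the tips of the shut fingers; the grasp point (between the pads) lies 19 mm behind it (arm.tcp_to_grasp is the distance from the TCP to the grasp point, in m); z points along the fingers, y is the line along which they close (so a half turn about z gives the same grasp; the last joint's range is limited). The gripper opens to 88 mm and grips with 3 to 60 N. Pads are 18 mm wide; open, the fingers measure 123 mm over their backs; the gripper's body (75 mm by 187 mm) begins 45 mm behind the grasp point.
Start: joints at [-1.335, 0.264, 1.604, -0, 1.274, -0.037], TCP at [0.182, -0.65, 0.239] pointing down, gripper open.
Joint ranges: [-2.63, 2.63], [-0.94, 2.18], [0.31, 2.57], [-1.31, 4.45], [0, 2.66], [-2.55, 2.55]. Speed limits (rad/s): [2.57, 2.57, 3.14, 3.14, 3.14, 3.14].

## Interface

Orientations are given as a unit quaternion [x, y, z, w].
In Python, from workcell import arm gives the robot as it stands.
- The arm moves only by the tool carry_out, never from a script. Its argument "plan" is a list of rows, each a list of 3 entries, a list of its own where there are three numbers: the shift along the tool's x, y, z in cm, then the turn, a rotation vector about the tool's x, y, z in degrees, then the closure, from 0 (fully open) to 1 (shut). In form: [[[x, y, z], [wx, wy, wz], jaw], ...]. A call has 1 to 12 rows; each row is the pose to reach, as a shift and turn from the pose commanded when the call began, along the tool's axes at that moment; what a row does not reach only later rows make up. A row lasts 1/8 s, in which the tool goes at most 62.5 mm and 10.7 degrees, less where a joint would pass 70% of its speed; a pose out of reach is approached as far as the arm can. A call with a gripper value outside its range is refused whole. The fingers move at their own pace and stop on an object; "force" is the grip in N (left out, the last holds). Time passes only in rows, so rows that repeat a pose let the fingers close. It gives the time, the measured TCP pose, the force, the opening and the grip force at its end, in the units of the state.
- arm.sense(): the state, without advancing time (a new reading comes with each control period).
- arm.grab_frame(name): name is "side" or "top"; returns the picture (480x640x3 uint8, red, green, blue); there is no depth.
- arm.camera_model(name): a dict with "mtx" (3x3 intrinsics, pixels), "R" (3x3) and "t" (3): a world point X has camera coordinates R X + t. Camera axes: x right, y down, z forward; pixel columns grow to the right and rows downward; lengths in m; the calibration is good to about 2 mm. A picture is of the moment at which its call begins. camera_model takes no time and is no camera call.
- arm.close_job(): hands the job in; it is judged then, once.
The state is a dict: "time_s": time; "joint_pos": joint angles; "joint_vel": joint speeds; "joint_torque": joint torques, N m; "tool_pos": TCP position; "ee_rot": TCP orientation; "contact_force": force on the tool from outside, world axes, zero at the start; "ft_torque": the same for the moment, N m; "width": finger opening in m; "finger_force": force on a finger pad.
Only numpy, scipy, OpenCV 4.12 (cv2) and the standard library are available. Lean on these libraries where they do the work, as an engineer would, in place of code of your own. Each camera call takes 0.05 s, during which the arm holds its last target. There are 200 camera calls.

## Task

The yarn winder's guard is shut again, so re-arm it: take the red key off its hook, push it fully into the key switch on the grey control box, turn it clockwise to its stop, bring it back home and draw it out. Then hang the red key back on the hook it came from, leaving the blue key hanging and everything else on the bench where it stands.

Things in the scene. Friction and masses are not known exactly. Their poses are not given: they have to be found in the camera images.
- key: red key, 90 mm long, 70 g, hanging blade down on a hook. Origin: centre of the blade's lower end; z up the key, y across the bow, x through its thickness. Steel blade 18 (y) x 6 mm (x) to z 20; shank 7 mm diameter to z 32; collar 22 mm diameter, z 32 to 46, its lower face the shoulder; loop-shaped bow 48 mm wide, 10 mm thick, z 46 to 90. A half turn about z makes no difference
- key_grip (a point): good grip on the red key, 68 mm above the blade's end: the bow's two flat parallel outer edges, 48 mm apart along the key's y, run from 21 mm below to 12 mm above this point
- key_loop (a point): on the red key, 82 mm above the blade's end: peak of the roof of the bow's opening, which rests on the hook. The opening is 30 mm wide and reaches 28 mm down from here; its roof slopes down 20 degrees to both sides, so it centres on a hook
- blue_key: a key of the same shape but blue, of another machine, on the other hook; to be left alone
- keyhole (a point): centre of the key switch's mouth, level with its fixed steel face (52 mm diameter, 97 mm above the bench, 12 mm above the panel); z up. Slot 20.5 mm long along this y, 8.5 mm along x, at the foot of a countersink 3.5 mm wide all round, 7 mm deep. The key enters with its y along this y, and is fully in when its shoulder stands on the face, blade end 32 mm below this point
- plug (a joint): turn of the key switch's plug under the face, rad: 0 = home, 1.05 = the stop, clockwise seen from above. A spring (0.04 N m at home, 0.1 at the stop) takes it home. The blade has about 0.12 rad play in it each way, so turn the key about 1.2 rad to reach the stop, and back to 0. Only at home can the key go in or come out: elsewhere the face holds it
- console: grey control box, fixed, 155 mm (x) x 225 mm (y), panel 85 mm above the bench; origin under its centre. Keyhole at x 0, y -52 mm; red emergency stop, top 116 mm above the bench, at x -20, y +68 mm; low buttons and lamp along the far side. Nothing higher than the lock's face stands within 60 mm of the keyhole
- rail: black steel rail fixed on the bench: 12 mm bar, 300 mm long along y, axis 165 mm high, on end posts; origin on the bench under its middle. Two 6 mm steel hooks stick out level to -x from it at y +60 and -60 mm, straight to x -70 mm, then up to x -80 mm, 10 mm above their axis. Lift a hung key 12 to 20 mm (16 is best), draw it off in -x past the tip; hang it the same way back
- hook_a (a point): point on the axis of the hook at y +60 mm of the rail, 45 mm out from the bar's axis; keys hang within a few mm of here at the start. Axes as the rail's
- hook_b (a point): the same on the hook at y -60 mm of the rail
- gold_cone: cone of gold thread, 68 mm diameter, 110 mm high, behind the control box; origin under its centre
- spool: green thread spool, 40 mm diameter, 50 mm high, behind the control box; origin under its centre
- jar: amber jar, 64 mm diameter, 85 mm high, behind the rail; origin under its centre
- pin_tin: low round pin tin with green lid, 74 mm diameter, 27 mm high, under the hooks; origin under its centre
- shears: shears with black handles, about 215 mm long, 13 mm thick, lying flat near the robot; origin on the bench under the pivot region
- tape_case: yellow tape measure case, 60 x 60 x 30 mm, near the robot; origin under its centre
Not all that is in view belongs to the job. Of the things like the key, leave any that is purple or white; of the rest the smaller one is meant.

How it is judged:
By the outcome, as a careful person would: the job done as asked, in the order asked, and still so for the second after the job is handed in, with the robot touching nothing.
It also fails if it takes over 67 s, if anything falls off the work surface, if the arm or the gripper's body presses on something with over 40 N, if the wrist force passes 120 N, or if a joint passes its speed limit or range.

## Working session

There is one attempt and no reset: what is moved stays moved. The work goes in short steps, Python scripts to look and compute and a tool call to move; the robot and the scene stay as the last step left them, time stands still between calls to the robot, and variables do not carry over. Pictures are saved under pics/ and viewed, at most 10 in all, crops included, and the job is handed in when it is done.

Besides the shell and the picture viewer there is one more tool, called after "Call:" by a JSON object that holds its "op" and its "data". carry_out: Moves the arm, as the interface text tells. Its arguments: {"type":"object","properties":{"plan":{"type":"array","items":{"type":"array"}},"force":{"type":"number"}},"required":["plan"]}

```bash
mkdir -p pics
python3 - <<'E'
from workcell import arm
import cv2
for n in("side","top"):
    cv2.imwrite(f"pics/{n}0.png",arm.grab_frame(n)[:,:,::-1])
    m=arm.camera_model(n);print(n,m)
print(arm.sense())
E
```

```text
side {'mtx': array([[472.38400553,   0.        , 321.51756024],
       [  0.        , 472.38400553, 226.86740622],
       [  0.        ,   0.        ,   1.        ]]), 'R': array([[-0.90472322, -0.42546879, -0.02126504],
       [-0.21202559,  0.49302689, -0.84378293],
       [ 0.36948754, -0.75888128, -0.53626315]]), 't': array([0.52972922, 0.14502453, 0.90199615])}
top {'mtx': array([[454.77584118,   0.        , 321.61166862],
       [  0.        , 454.77584118, 236.11452995],
       [  0.        ,   0.        ,   1.        ]]), 'R': array([[ 0.01938233, -0.99960916, -0.02014587],
       [-0.99822154, -0.01821142, -0.05676357],
       [ 0.0563745 ,  0.02121025, -0.99818437]]), 't': array([0.10868181, 0.55014889, 0.96357285])}
{'time_s': 0.1, 'joint_pos': array([-1.33489235e+00,  2.64661369e-01,  1.60520418e+00, -1.10733983e-05,
        1.27371465e+00, -3.68851760e-02]), 'joint_vel': array([ 0.00072619, -0.00308619, -0.00175976,  0.00136404,  0.00039636,
        0.00143629]), 'joint_torque': array([ 3.94138397e-04, -5.03617501e+01, -3.58070505e+01,  7.31221098e-02,
        2.32816336e-02, -5.40104622e-05]), 'tool_pos': array([ 0.1817141 , -0.64942467,  0.23754156]), 'ee_rot': array([ 9.90711961e-01,  1.35973611e-01, -1.03993089e-04, -9.88331914e-04]), 'contact_force': array([-0.69243254, -0.52582551,  1.0485522 ]), 'ft_torque': array([0.00617293, 0.08276578, 0.00835971]), 'finger_force': 0.0, 'width': 0.0876645915701575}
```

View pics/side0.png

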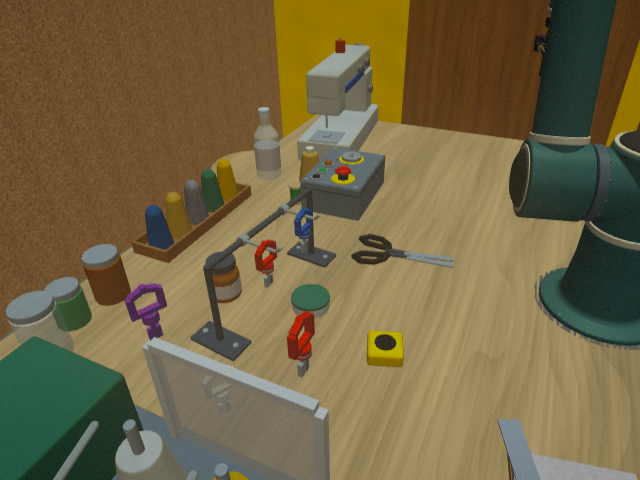

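View pics/top0.png

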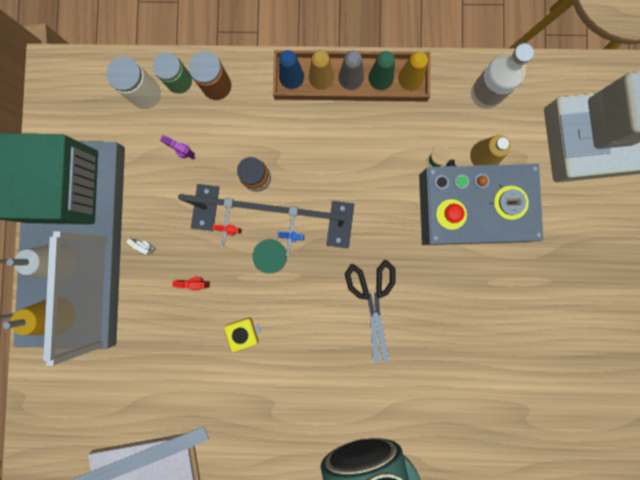

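The side view shows the hung red key on the far-left hook (266,262) and the blue one at (304,225). A larger red key stands near (300,343). In the top view these are at (228,230), (291,237) and (192,284), and the keyhole is at (513,202) with the emergency stop at (454,213).

```bash
cat > h.py <<'E'
from workcell import arm
import cv2, numpy as np
M={n:arm.camera_model(n) for n in("side","top")}
def ray(n,uv):
    m=M[n];d=m["R"].T@np.linalg.solve(m["mtx"],[uv[0],uv[1],1.]);return -m["R"].T@m["t"],d
def onz(n,uv,z):
    c,d=ray(n,uv);return c+d*(z-c[2])/d[2]
def tri(a,b):
    c1,d1=ray("side",a);c2,d2=ray("top",b)
    s=np.linalg.lstsq(np.c_[d1,-d2],c2-c1,rcond=None)[0]
    p,q=c1+s[0]*d1,c2+s[1]*d2;return (p+q)/2,np.linalg.norm(p-q)
def proj(n,X):
    m=M[n];p=m["mtx"]@(m["R"]@np.asarray(X)+m["t"]);return p[:2]/p[2]
def blobs(im,lo,hi,amin=25):
    hsv=cv2.cvtColor(im,cv2.COLOR_RGB2HSV);m=cv2.inRange(hsv,lo,hi)
    n,l,s,c=cv2.connectedComponentsWithStats(m);return [(c[i],s[i],l==i) for i in range(1,n) if s[i][4]>=amin]
E
python3 - <<'E'
from h import *
np.set_printoptions(precision=4,suppress=True)
s=cv2.imread("pics/side0.png")[:,:,::-1].copy();t=cv2.imread("pics/top0.png")[:,:,::-1].copy()
for n,im in(("side",s),("top",t)):
    for nm,lo,hi in(("red",(0,190,90),(6,255,255)),("blue",(108,150,60),(125,255,255)),("yel",(24,170,110),(34,255,255))):
        for c,st,_ in blobs(im,lo,hi): print(n,nm,c,st)
a=cv2.resize(t[185:275,165:365],None,fx=4,fy=4,interpolation=2)
b=cv2.resize(s[190:300,190:350],None,fx=2.1,fy=2.1,interpolation=2)
d=cv2.resize(t[155:250,415:550],None,fx=2.4,fy=2.4,interpolation=2)
o=np.zeros((600,800,3),np.uint8);o[:360,:800]=a;o[362:362+b.shape[0],:b.shape[1]]=b[:238];o[362:362+d.shape[0],400:400+d.shape[1]]=d
cv2.imwrite("pics/m1.png",o[:,:,::-1])
E
```

```text
side red [342.7158 170.4   ] [336 167  15   8  95]
side red [264.6839 255.4012] [255 240  22  31 329]
side red [300.1007 335.4424] [287 311  27  49 755]
side blue [300.8226 213.9032] [295 208  15  14  62]
side blue [304.7419 226.0323] [301 223   9   8  31]
side yel [339.6228  53.662 ] [ 274    0  135  136 7799]
side yel [635.1125  66.425 ] [629  55  11  21  80]
side yel [627.187  109.1346] [606  74  34  72 706]
side yel [351.2769 160.6615] [339 156  25   8  65]
side yel [223.225 161.35 ] [219 159   9   7  40]
side yel [342.7338 179.2806] [331 174  24  10 139]
side yel [172.1786 194.3214] [168 192   9   6  28]
side yel [384.9104 349.9009] [367 330  37  37 949]
side yel [236.5135 476.009 ] [229 472  19   8 111]
top red [453.9789 212.4263] [445 205  19  17 190]
top red [218.4048 227.4286] [213 225  11   6  42]
top red [231.473 229.5  ] [225 225  15   9  74]
top red [189.7914 282.877 ] [173 277  36  11 187]
top blue [287.5484  55.9355] [284  53   8   7  31]
top blue [290.5508 235.5   ] [278 232  25   9 118]
top yel [420.4638  57.1739] [416  53  10  10  69]
top yel [503.8385 203.9068] [495 187  31  31 161]
top yel [447.543  215.2852] [437 201  29  27 291]
top yel [ 24.2997 321.0539] [ 12 310  23  24 297]
top yel [240.8637 334.4722] [225 319  32  33 521]
```

View pics/m1.png

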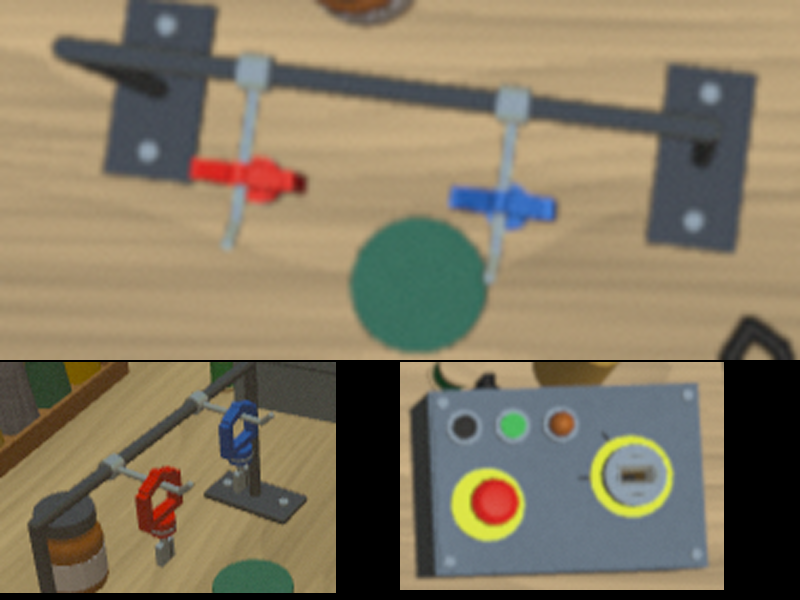

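Run:
```python
from h import *
np.set_printoptions(precision=4,suppress=True)
A=lambda u,v:(165+u/4-.4,185+v/4-.4)
D=lambda u,v:(415+(u-400)/2.4-.3,155+(v-362)/2.4-.3)
ca,cb=onz("top",A(253,72),.171),onz("top",A(513,104),.171)
ta,tb=onz("top",A(228,243),.175),onz("top",A(490,278),.175)
print("clamps",ca,cb,np.linalg.norm(ca-cb),"tips",ta,tb,np.linalg.norm(ta-tb),"len",np.linalg.norm((ta-ca)[:2]),np.linalg.norm((tb-cb)[:2]))
u=(ca-cb)[:2];print("rail yaw",np.degrees(np.arctan2(-u[0],u[1])))
u=(ta-tb)[:2];print("rail yaw tips",np.degrees(np.arctan2(-u[0],u[1])))
for p,q in((ca,ta),(cb,tb)):
    d=(p-q)[:2];print("hook yaw",np.degrees(np.arctan2(d[1],d[0])))
l,r=onz("top",A(190,170),.17),onz("top",A(305,182),.17)
print("bow",l,r,np.linalg.norm(l-r),(l+r)/2)
k=onz("top",D(636,475),.097);e=onz("top",D(495,501),.116);ring=onz("top",D(631,476),.085)
S=[onz("top",D(*p),.085) for p in((443,402),(690,393),(451,561),(697,553))]
c=np.mean(S,0)
for a,b in((0,1),(2,3)):
    u=(S[a]-S[b])[:2];print("console yaw y",np.degrees(np.arctan2(-u[0],u[1])),np.linalg.norm(u))
for a,b in((0,2),(1,3)):
    u=(S[a]-S[b])[:2];print("yaw x",np.degrees(np.arctan2(u[1],u[0])),np.linalg.norm(u))
print("key",k,"ring",ring,"e",e,"dist",np.linalg.norm((k-e)[:2]),"c",c)
u=(e-k)[:2];print("yaw from estop",np.degrees(np.arctan2(-u[0],u[1])-np.arctan2(20,120)))
g=lambda u,v:(190+u/2.1-.3,190+(v-362)/2.1-.3)
print("tri clamp a",tri(g(112,466),A(253,72)),"clamp b",tri(g(197,400),A(513,104)))
print("tri key",tri((342.7-0,0) if 0 else g(188,488),A(228,243)))
```

```text
clamps [0.5976 0.2886 0.171 ] [0.5849 0.1691 0.171 ] 0.1201833773179011 tips [0.519  0.2966 0.175 ] [0.5054 0.1773 0.175 ] 0.12007253536895648 len 0.07902944477748025 0.07995352100385925
rail yaw -6.0545433332214404
rail yaw tips -6.495671132145955
hook yaw -5.829668914061398
hook yaw -5.914249449803323
bow [0.5522 0.3164 0.17  ] [0.5477 0.2634 0.17  ] 0.05312864764233838 [0.5499 0.2899 0.17  ]
console yaw y 2.995388162861958 0.20541113380251702
console yaw y 2.92255255280674 0.202824724368903
yaw x 3.160724640440208 0.13354494796228542
yaw x 2.052888619355823 0.1338203319995438
key [ 0.6181 -0.2586  0.097 ] ring [ 0.6189 -0.2592  0.085 ] e [ 0.5925 -0.1384  0.116 ] dist 0.12283519820184938 c [ 0.6173 -0.2088  0.085 ]
yaw from estop 2.5578593712966775
tri clamp a (array([0.5969, 0.289 , 0.1657]), np.float64(0.0030511940591622195)) clamp b (array([0.584 , 0.1687, 0.167 ]), np.float64(0.00308834900834733))
tri key (array([0.5188, 0.2975, 0.1709]), np.float64(0.0006951462385204869))
```

```bash
cat >> h.py <<'E'
from scipy.spatial.transform import Rotation as Ro
def to(p,yaw,s=None):
    s=s or arm.sense();R=Ro.from_quat(s["ee_rot"])
    T=Ro.from_euler("z",yaw,degrees=True)*Ro.from_quat([1,0,0,0])
    print("shift cm",np.round(R.inv().apply(np.array(p)-s["tool_pos"])*100,2),"turn",np.round((R.inv()*T).as_rotvec(degrees=True),1))
E
python3 -c "
from h import *
to((.48,-.2,.30),-6);to((.551,.293,.26),-6.1)"
```

```text
shift cm [ 40.83 -35.26  -6.17] turn [-0.1  0.  21.6]
shift cm [ 60.95 -80.81  -2.08] turn [-0.1  0.  21.7]
```

Call:
{"op": "carry_out", "data": {"plan": [[[41, -35, -6], [0, 0, 21.6], 0], [[41, -35, -6], [0, 0, 21.6], 0], [[41, -35, -6], [0, 0, 21.6], 0], [[41, -35, -6], [0, 0, 21.6], 0], [[41, -35, -6], [0, 0, 21.6], 0], [[41, -35, -6], [0, 0, 21.6], 0], [[41, -35, -6], [0, 0, 21.6], 0], [[41, -35, -6], [0, 0, 21.6], 0], [[41, -35, -6], [0, 0, 21.6], 0], [[50, -55, -6], [0, 0, 21.6], 0], [[61, -80.8, -4], [0, 0, 21.6], 0], [[61, -80.8, -4], [0, 0, 21.6], 0]]}}

```text
time_s: 1.6
tool_pos: [0.5086, -0.0151, 0.2926]
ee_rot: [0.999, -0.052, -0.0, 0.0]
contact_force: [1.1, 0.5, 1.4]
width: 0.0882
finger_force: 0.0
```

```bash
python3 -c "
from h import *
to((.551,.293,.25),-6.1)"
```

```text
shift cm [  1.   -31.08   4.26] turn [0.  0.  0.1]
```

Call:
{"op": "carry_out", "data": {"plan": [[[1, -31, 3], [0, 0, 0], 0], [[1, -31, 3], [0, 0, 0], 0], [[1, -31, 3], [0, 0, 0], 0], [[1, -31, 3], [0, 0, 0], 0], [[1, -31, 3], [0, 0, 0], 0], [[1, -31, 3], [0, 0, 0], 0], [[1, -31, 3], [0, 0, 0], 0], [[1, -31, 3], [0, 0, 0], 0], [[1, -31, 3], [0, 0, 0], 0]]}}

```text
time_s: 2.72
tool_pos: [0.5513, 0.2889, 0.2635]
ee_rot: [0.999, -0.053, 0.0, -0.0]
contact_force: [0.9, 0.4, -0.4]
width: 0.0885
finger_force: 0.0
```

```bash
python3 -c "
from h import *
to((.551,.293,.135),-6.1)
s=arm.grab_frame('side')
cv2.imwrite('pics/s1.png',cv2.resize(s[120:320,150:400],None,fx=3,fy=3)[:,:,::-1])"
```

```text
shift cm [-0.08 -0.4  12.85] turn [-0. -0.  0.]
```

View pics/s1.png

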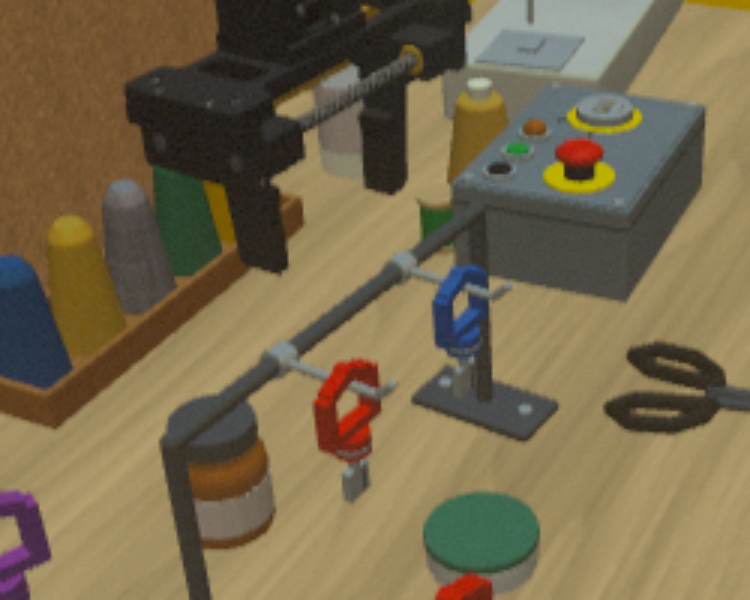

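The gripper is above the hook rail, aligned with it. The red key's bow is at about crop (348,410), and both fingers are clear of the bar, so I descend and grip.

Call:
{"op": "carry_out", "data": {"plan": [[[-0.1, -0.4, 4], [0, 0, 0], 0], [[-0.1, -0.4, 8], [0, 0, 0], 0], [[-0.1, -0.4, 10.5], [0, 0, 0], 0], [[-0.1, -0.4, 12.8], [0, 0, 0], 0], [[-0.1, -0.4, 12.8], [0, 0, 0], 0], [[-0.1, -0.4, 12.8], [0, 0, 0], 0.3], [[-0.1, -0.4, 12.8], [0, 0, 0], 0.6], [[-0.1, -0.4, 12.8], [0, 0, 0], 1], [[-0.1, -0.4, 12.8], [0, 0, 0], 1], [[-0.1, -0.4, 12.8], [0, 0, 0], 1], [[-0.1, -0.4, 12.8], [0, 0, 0], 1], [[-0.1, -0.4, 12.8], [0, 0, 0], 1]], "force": 30}}

```text
time_s: 4.28
tool_pos: [0.5507, 0.2944, 0.1354]
ee_rot: [0.999, -0.052, 0.0, -0.0]
contact_force: [-0.5, -0.4, 2.8]
width: 0.0481
finger_force: 29.9
```

```bash
python3 -c "
from h import *
to((.551,.293,.135),-6.1)
print(arm.sense())
s=arm.grab_frame('side')
cv2.imwrite('pics/s2.png',cv2.resize(s[160:320,180:380],None,fx=3,fy=3)[:,:,::-1])"
```

```text
shift cm [0.05 0.13 0.04] turn [-0.  -0.   0.1]
{'time_s': 4.275, 'joint_pos': array([ 4.51099617e-01,  2.51057294e-01,  1.81848717e+00, -1.20774229e-04,
        1.07150662e+00,  2.12613295e+00]), 'joint_vel': array([-1.39398929e-03,  8.34544724e-04,  9.84965183e-05,  9.61889108e-04,
       -1.13378876e-03,  3.04800506e-03]), 'joint_torque': array([ 3.94910965e-01, -4.47903943e+01, -3.17305470e+01,  1.60963526e-01,
       -2.97751911e-01,  1.09715576e-03]), 'tool_pos': array([0.55068354, 0.29438526, 0.13541706]), 'ee_rot': array([ 9.98643605e-01, -5.20660494e-02,  2.62787581e-04, -8.41353471e-05]), 'contact_force': array([-0.45969298, -0.43546485,  2.84445948]), 'ft_torque': array([-0.12089505,  0.07060018, -0.03427943]), 'finger_force': 29.882630556821823, 'width': 0.0480650632914484}
```

View pics/s2.png

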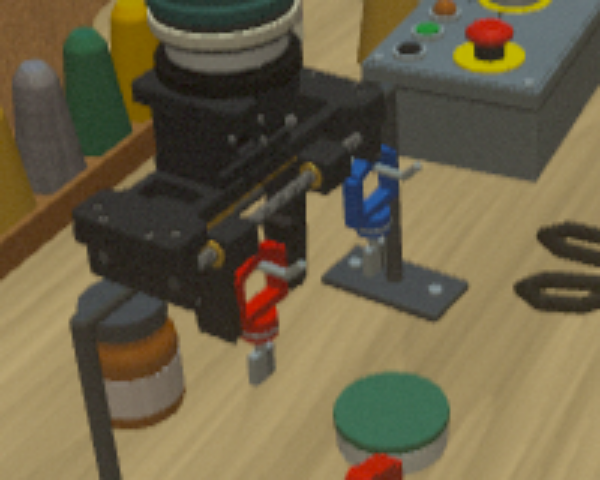

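```bash
python3 -c "
from h import *
s=cv2.imread('pics/side0.png')[:,:,::-1].copy()
n=arm.grab_frame('side')
for im in(s,n):
  b=[q for q in blobs(im,(0,150,70),(8,255,255)) if 245<q[0][0]<285][0];print(b[0],b[1])
h=np.array([np.cos(np.radians(-6.1)),np.sin(np.radians(-6.1)),0])
p0=np.array([.5507,.2944,0])
for d in(-.012,-.006,0,.006): 
  P=p0+h*d; print(d,[np.round(proj('side',P+[0,0,z]),1) for z in(.086,.132,.154,.176)])
"
```

```text
[264.80465116 255.68604651] [255 240  22  31 430]
[266.71382637 256.05144695] [258 240  18  31 311]
-0.012 [array([273., 286.]), array([270.9, 265.1]), array([269.9, 254.6]), array([268.8, 243.8])]
-0.006 [array([270.2, 284.9]), array([268.1, 264. ]), array([267. , 253.6]), array([265.9, 242.8])]
0 [array([267.5, 283.9]), array([265.3, 263. ]), array([264.2, 252.6]), array([263. , 241.8])]
0.006 [array([264.8, 282.8]), array([262.5, 262. ]), array([261.4, 251.5]), array([260.2, 240.8])]
```

Call:
{"op": "carry_out", "data": {"plan": [[[0, 0, -0.8], [0, 0, 0], 1], [[0, 0, -1.6], [0, 0, 0], 1], [[0, 0, -1.6], [0, 0, 0], 1], [[-1.2, 0, -1.6], [0, 0, 0], 1], [[-2.6, 0, -1.6], [0, 0, 0], 1], [[-4, 0, -1.6], [0, 0, 0], 1], [[-5.5, 0, -1.6], [0, 0, 0], 1], [[-7, 0, -1.6], [0, 0, 0], 1], [[-7, 0, -1.6], [0, 0, 0], 1], [[-7, 0, -6], [0, 0, 0], 1], [[-7, 0, -10], [0, 0, 0], 1], [[-7, 0, -10], [0, 0, 0], 1]]}}

```text
time_s: 5.88
tool_pos: [0.4837, 0.303, 0.2396]
ee_rot: [0.999, -0.052, 0.004, -0.002]
contact_force: [0.6, 0.5, -1.5]
width: 0.0476
finger_force: 29.8
```

```bash
python3 -c "
from h import *
to((.6185,-.259,.235),2.8)
s=arm.grab_frame('side')
cv2.imwrite('pics/s3.png',cv2.resize(s[130:330,180:380],None,fx=3,fy=3)[:,:,::-1])"
```

```text
shift cm [19.26 54.5   0.33] turn [-0.3 -0.4 -8.8]
```

View pics/s3.png

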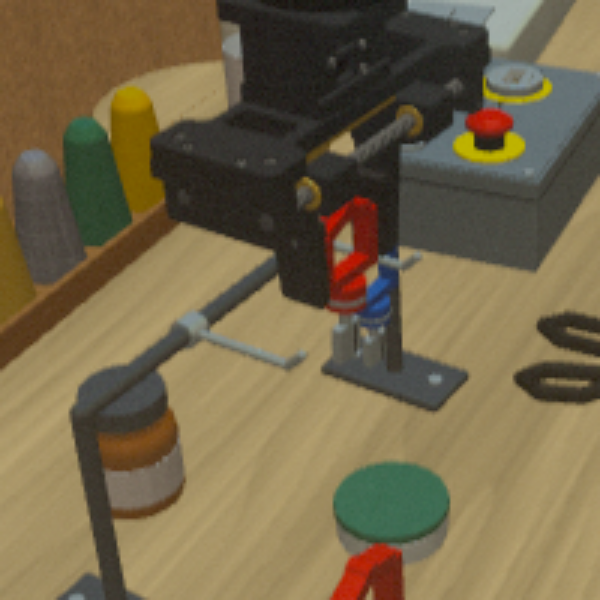

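The key is off the hook and upright in the fingers, with its blade at about crop (343,340). The blue key still hangs. Next I carry the red key over the switch.

Call:
{"op": "carry_out", "data": {"plan": [[[1, 6, -2], [0, 0, 0], 1], [[2, 12, -3], [0, 0, 0], 1], [[4, 18, -3], [0, 0, -2], 1], [[6, 24, -3], [0, 0, -4], 1], [[8.5, 29.5, -3], [0, 0, -6], 1], [[11, 35, -3], [0, 0, -8.8], 1], [[13.5, 40.5, -3], [0, 0, -8.8], 1], [[16, 46, -3], [0, 0, -8.8], 1], [[18, 51, -2], [0, 0, -8.8], 1], [[19.3, 54.5, 0], [0, 0, -8.8], 1], [[19.3, 54.5, 0], [0, 0, -8.8], 1], [[19.3, 54.5, 0], [0, 0, -8.8], 1]]}}

```text
time_s: 7.42
tool_pos: [0.6152, -0.2599, 0.233]
ee_rot: [1.0, 0.024, -0.001, -0.001]
contact_force: [-0.1, -0.2, -0.6]
width: 0.0475
finger_force: 29.8
```

```bash
python3 -c "
from h import *
to((.6185,-.259,.155),2.8)"
```

```text
shift cm [ 0.36 -0.06  7.8 ] turn [-0.1  0.2  0. ]
```

Call:
{"op": "carry_out", "data": {"plan": [[[0.4, -0.1, 3], [0, 0, 0], 1], [[0.4, -0.1, 5.5], [0, 0, 0], 1], [[0.4, -0.1, 7.5], [0, 0, 0], 1], [[0.4, -0.1, 7.8], [0, 0, 0], 1], [[0.4, -0.1, 7.8], [0, 0, 0], 1], [[0.4, -0.1, 7.8], [0, 0, 0], 1]]}}

```text
time_s: 8.18
tool_pos: [0.6209, -0.2596, 0.1586]
ee_rot: [1.0, 0.025, 0.001, 0.001]
contact_force: [-0.6, -0.3, -1.1]
width: 0.0478
finger_force: 29.8
```

```bash
python3 -c "
from h import *
to((.6185,-.259,.155),2.8)
s=arm.grab_frame('side')
print(proj('side',(.6185,-.259,.097)),proj('side',(.6185,-.259,.106)))
cv2.imwrite('pics/s4.png',cv2.resize(s[100:200,290:410],None,fx=6,fy=6,interpolation=2)[:,:,::-1])"
```

```text
shift cm [-0.24 -0.07  0.36] turn [ 0.1 -0.1  0. ]
[350.52309323 154.38129554] [350.56212866 151.28173955]
```

View pics/s4.png

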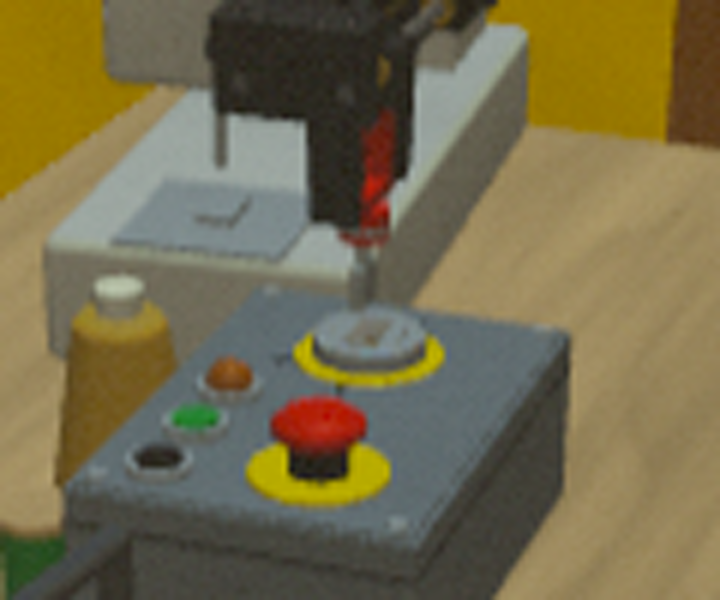

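```bash
python3 -c "
from h import *
np.set_printoptions(precision=4,suppress=True)
f=lambda u,v:(290+u/6-.4,100+v/6-.4)
s=arm.sense();print(s['tool_pos'],s['ee_rot'])
k=onz('side',f(369,334),.097)
for b in((363,300),(363,304),(365,302)): e=onz('side',f(*b),s['tool_pos'][2]-.049);print(k,e,k-e)
print(tri(f(369,334),(512.8,202.1)))
im=arm.grab_frame('side')[100:200,290:410]
h=cv2.cvtColor(cv2.resize(im,None,fx=6,fy=6,interpolation=2),cv2.COLOR_RGB2HSV)
m=((h[...,0]>80)|(h[...,1]<70))&(h[...,2]>130)&(h[...,1]<110);m[:300]=0;m[400:]=0;m[:,:305]=0;m[:,435:]=0
c=max(cv2.findContours(m.astype('u1'),0,2)[0],key=cv2.contourArea);print(cv2.fitEllipse(c))
"
```

```text
[ 0.6209 -0.2597  0.1585] [0.9997 0.0247 0.0011 0.0005]
[ 0.6149 -0.2542  0.097 ] [ 0.6208 -0.2614  0.1095] [-0.006   0.0072 -0.0125]
[ 0.6149 -0.2542  0.097 ] [ 0.6191 -0.2572  0.1095] [-0.0043  0.003  -0.0125]
[ 0.6149 -0.2542  0.097 ] [ 0.6192 -0.2596  0.1095] [-0.0043  0.0054 -0.0125]
(array([ 0.6174, -0.2593,  0.0945]), np.float64(0.0009039520792511005))
((378.8284606933594, 333.13360595703125), (40.01531982421875, 85.77641296386719), 90.31494903564453)
```

The grey lock face is centred near crop (370,335), with the blade end just above it at (363,302). They agree within about 3 mm in x. I correct x and go down into the countersink.

Call:
{"op": "carry_out", "data": {"plan": [[[-0.2, -0.05, 0], [0, 0, 0], 1], [[-0.2, -0.05, 0.6], [0, 0, 0], 1], [[-0.2, -0.05, 1.1], [0, 0, 0], 1], [[-0.2, -0.05, 1.4], [0, 0, 0], 1], [[-0.2, -0.05, 1.7], [0, 0, 0], 1], [[-0.2, -0.05, 1.9], [0, 0, 0], 1], [[-0.2, -0.05, 2.1], [0, 0, 0], 1], [[-0.2, -0.05, 2.1], [0, 0, 0], 1]]}}

```text
time_s: 9.28
tool_pos: [0.619, -0.2605, 0.1374]
ee_rot: [1.0, 0.025, 0.001, 0.002]
contact_force: [0.7, -5.4, 1.9]
width: 0.0477
finger_force: 29.8
```

Call:
{"op": "carry_out", "data": {"plan": [[[0, 0.2, 0], [0, 0, 0], 1], [[0, 0.2, 0.2], [0, 0, 0], 1], [[0, 0.2, 0.5], [0, 0, 0], 1], [[0, 0.2, 0.5], [0, 0, 0], 1]]}}

```text
time_s: 9.78
tool_pos: [0.6179, -0.2611, 0.1304]
ee_rot: [1.0, 0.025, -0.0, 0.0]
contact_force: [0.8, -3.7, -2.1]
width: 0.0481
finger_force: 29.8
```

Call:
{"op": "carry_out", "data": {"plan": [[[0, 0.1, 0.3], [0, 0, 0], 1], [[0, 0.1, 0.7], [0, 0, 0], 1], [[0, 0.1, 1.0], [0, 0, 0], 1], [[0, 0.1, 1.3], [0, 0, 0], 1], [[0, 0.1, 1.5], [0, 0, 0], 1], [[0, 0.1, 1.5], [0, 0, 0], 1]]}}

```text
time_s: 10.52
tool_pos: [0.6178, -0.2614, 0.1154]
ee_rot: [1.0, 0.025, -0.0, -0.0]
contact_force: [-0.1, -1.1, -0.8]
width: 0.0478
finger_force: 29.8
```

Call:
{"op": "carry_out", "data": {"plan": [[[0, 0.03, 0.1], [0, 0, 0], 1], [[0, 0.03, 0.2], [0, 0, 0], 1], [[0, 0.03, 0.3], [0, 0, 0], 1], [[0, 0.03, 0.3], [0, 0, 0], 1]]}}

```text
time_s: 11.02
tool_pos: [0.6183, -0.262, 0.1137]
ee_rot: [1.0, 0.025, 0.0, -0.0]
contact_force: [-1.7, 1.8, 4.6]
width: 0.0477
finger_force: 29.9
```

Call:
{"op": "carry_out", "data": {"plan": [[[0, 0, 0.1], [0, 0, 0], 1], [[0, 0, 0.2], [0, 0, 0], 1], [[0, 0, 0.2], [0, 0, 0], 1]]}}

```text
time_s: 11.4
tool_pos: [0.6186, -0.2621, 0.1136]
ee_rot: [1.0, 0.025, 0.0, 0.0]
contact_force: [-4.3, 2.7, 11.9]
width: 0.0479
finger_force: 30.0
```

```bash
python3 -c "
from workcell import arm
s=arm.sense();print(s['tool_pos'],s['contact_force'],s['ft_torque'],s['joint_pos'][5])"
```

```text
[ 0.6185727  -0.26206302  0.11360007] [-4.32911851  2.74721654 11.94509008] [0.6492018  0.84060682 0.03000071] 1.0831640953806632
```

Call:
{"op": "carry_out", "data": {"plan": [[[0, 0, -0.15], [0, 0, 0], 1], [[0, 0, -0.15], [0, 0, 10], 1], [[0, 0, -0.15], [0, 0, 20], 1], [[0, 0, -0.15], [0, 0, 30], 1], [[0, 0, -0.15], [0, 0, 40], 1], [[0, 0, -0.15], [0, 0, 50], 1], [[0, 0, -0.15], [0, 0, 60], 1], [[0, 0, -0.15], [0, 0, 65], 1], [[0, 0, -0.15], [0, 0, 69], 1], [[0, 0, -0.15], [0, 0, 69], 1], [[0, 0, -0.15], [0, 0, 69], 1]], "force": 40}}

```text
time_s: 12.78
tool_pos: [0.6166, -0.2634, 0.1137]
ee_rot: [0.838, -0.546, -0.001, 0.002]
contact_force: [-7.1, -0.8, 10.4]
width: 0.0481
finger_force: 39.8
```

```bash
python3 -c "
from h import *
s=arm.sense();print(s['tool_pos'],s['contact_force'],s['ft_torque'],s['joint_pos'][5]);to((.6185,-.262,.1136),2.8)
im=arm.grab_frame('side')
cv2.imwrite('pics/s5.png',cv2.resize(im[100:200,290:410],None,fx=6,fy=6,interpolation=2)[:,:,::-1])"
```

```text
[ 0.6165541  -0.26343349  0.1137354 ] [-7.12359585 -0.79572175 10.35028419] [-0.15533098  1.5024451   0.16365611] 2.2871062548255825
shift cm [-0.05 -0.24  0.01] turn [  0.2   0.1 -68.9]
```

View pics/s5.png

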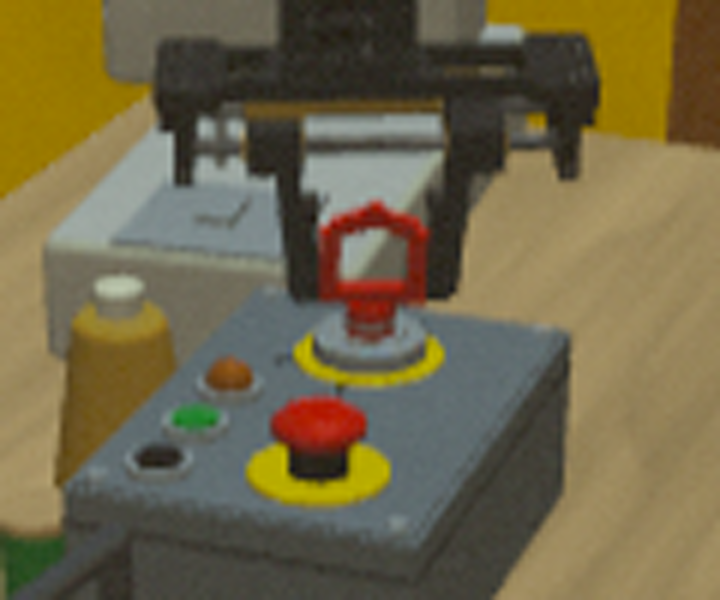

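The key is seated and turned, with its bow now across the view at crop (372,260). I press slightly further to confirm the stop, then return home.

Call:
{"op": "carry_out", "data": {"plan": [[[0, 0, 0], [0, 0, 2.5], 1], [[0, 0, 0], [0, 0, 2.5], 1], [[0, 0, 0], [0, 0, 2.5], 1]]}}

```text
time_s: 13.2
tool_pos: [0.6164, -0.2633, 0.1138]
ee_rot: [0.826, -0.563, -0.001, 0.002]
contact_force: [-8.1, -0.7, 9.7]
width: 0.0474
finger_force: 39.8
```

```bash
python3 -c "
from h import *
s=arm.sense();print(s['contact_force'],s['ft_torque'],s['joint_pos'][5]);to((.6185,-.262,.1136),2.8)"
```

```text
[-8.14383678 -0.74919983  9.71190204] [-0.10030069  1.620212    0.48129601] 2.330115017032789
shift cm [-0.05 -0.24  0.01] turn [  0.2   0.1 -71.4]
```

The torque rose from 0.16 to 0.48 N m, so the plug is at its stop. Now home.

Call:
{"op": "carry_out", "data": {"plan": [[[0, 0, 0], [0, 0, -10], 1], [[0, 0, 0], [0, 0, -20], 1], [[0, 0, 0], [0, 0, -30], 1], [[0, 0, 0], [0, 0, -40], 1], [[0, 0, 0], [0, 0, -50], 1], [[0, 0, 0], [0, 0, -60], 1], [[0, 0, 0], [0, 0, -68], 1], [[0, 0, 0], [0, 0, -71.4], 1], [[0, 0, 0], [0, 0, -71.4], 1], [[0, 0, 0], [0, 0, -71.4], 1]]}}

```text
time_s: 14.45
tool_pos: [0.6187, -0.263, 0.1137]
ee_rot: [1.0, 0.024, 0.001, 0.001]
contact_force: [-1.6, -0.1, 6.0]
width: 0.0475
finger_force: 39.9
```

```bash
python3 -c "
from h import *
s=arm.sense();print(s['tool_pos'],s['contact_force'],s['ft_torque'],s['joint_pos'][5]);to((.6185,-.262,.1136),2.8)"
```

```text
[ 0.6186748  -0.26298528  0.113703  ] [-1.61003668 -0.08578012  6.0453832 ] [-0.07158363  0.31925095  0.0128553 ] 1.084931810745713
shift cm [-0.01 -0.1   0.01] turn [ 0.1 -0.1 -0.1]
```

Call:
{"op": "carry_out", "data": {"plan": [[[0, -0.05, -0.4], [0, 0, 0], 1], [[0, -0.05, -0.8], [0, 0, 0], 1], [[0, -0.05, -1.2], [0, 0, 0], 1], [[0, -0.05, -1.2], [0, 0, 0], 1]]}}

```text
time_s: 14.95
tool_pos: [0.6185, -0.2618, 0.1249]
ee_rot: [1.0, 0.024, 0.0, 0.0]
contact_force: [-0.4, -0.0, -0.4]
width: 0.0481
finger_force: 39.8
```

Call:
{"op": "carry_out", "data": {"plan": [[[0, 0, -1.5], [0, 0, 0], 1], [[0, 0, -3.5], [0, 0, 0], 1], [[0, 0, -7], [0, 0, 0], 1], [[0, 0, -11], [0, 0, 0], 1], [[0, 0, -13], [0, 0, 0], 1], [[0, 0, -13], [0, 0, 0], 1], [[0, 0, -13], [0, 0, 0], 1]]}}

```text
time_s: 15.82
tool_pos: [0.6173, -0.2613, 0.2529]
ee_rot: [1.0, 0.024, -0.001, -0.001]
contact_force: [-0.6, -0.3, -0.6]
width: 0.0477
finger_force: 39.8
```

```bash
python3 -c "
from h import *
c,s=np.cos(np.radians(-6.1)),np.sin(np.radians(-6.1))
p=np.array([.5507-.07*c,.2944-.07*s,.25]);print(p)
to(p,-6.1)"
```

```text
[0.48109634 0.30183848 0.25      ]
shift cm [-10.93 -56.9    0.38] turn [-0.1  0.1  8.8]
```

Call:
{"op": "carry_out", "data": {"plan": [[[-2, -6, -1.5], [0, 0, 0], 1], [[-4, -12, -1.5], [0, 0, 2], 1], [[-6, -18, -1.5], [0, 0, 4], 1], [[-8, -24, -1.5], [0, 0, 6], 1], [[-10, -29.5, -1.5], [0, 0, 8], 1], [[-11, -35, -1.5], [0, 0, 8.8], 1], [[-11, -41, -1.5], [0, 0, 8.8], 1], [[-11, -47, -1], [0, 0, 8.8], 1], [[-11, -53, -0.5], [0, 0, 8.8], 1], [[-11, -56.9, 0.4], [0, 0, 8.8], 1], [[-11, -56.9, 0.4], [0, 0, 8.8], 1], [[-11, -56.9, 0.4], [0, 0, 8.8], 1]]}}

```text
time_s: 17.32
tool_pos: [0.4803, 0.3006, 0.2487]
ee_rot: [0.999, -0.053, -0.001, 0.001]
contact_force: [-0.7, -0.3, -0.1]
width: 0.0477
finger_force: 39.8
```

```bash
python3 -c "
from h import *
to((.4811,.3018,.1514),-6.1)"
```

```text
shift cm [ 0.09 -0.15  9.73] turn [0.1 0.1 0.1]
```

Call:
{"op": "carry_out", "data": {"plan": [[[0.1, -0.1, 4], [0, 0, 0], 1], [[0.1, -0.1, 7.5], [0, 0, 0], 1], [[0.1, -0.1, 9.7], [0, 0, 0], 1], [[0.1, -0.1, 9.7], [0, 0, 0], 1], [[0.1, -0.1, 9.7], [0, 0, 0], 1]]}}

```text
time_s: 17.95
tool_pos: [0.4832, 0.3017, 0.1546]
ee_rot: [0.999, -0.054, 0.001, -0.0]
contact_force: [-0.2, -1.0, 0.0]
width: 0.0478
finger_force: 39.8
```

```bash
python3 -c "
from h import *
to((.4811,.3018,.1514),-6.1);to((.5507,.2944,.1514),-6.1)
s=arm.grab_frame('side')
cv2.imwrite('pics/s6.png',cv2.resize(s[180:300,200:350],None,fx=5,fy=5,interpolation=2)[:,:,::-1])"
```

```text
shift cm [-0.21  0.02  0.32] turn [-0.  -0.1 -0. ]
shift cm [6.79 0.01 0.33] turn [-0.  -0.1 -0. ]
```

View pics/s6.png

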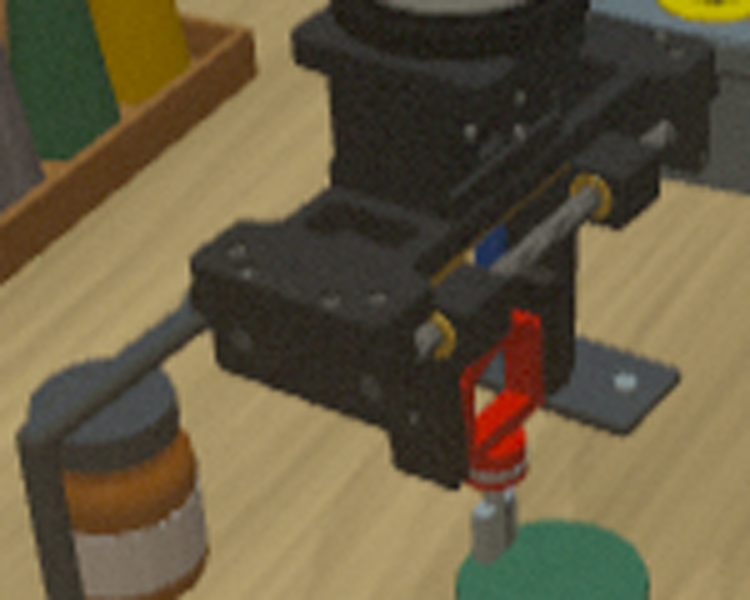

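The key is held upright in front of the hook, with its bow at about crop (505,395), above the pin tin. I lower the last 3 mm and slide it in.

Call:
{"op": "carry_out", "data": {"plan": [[[0, 0, 0.2], [0, 0, 0], 1], [[1.2, 0, 0.2], [0, 0, 0], 1], [[2.4, 0, 0.2], [0, 0, 0], 1], [[3.6, 0, 0.2], [0, 0, 0], 1], [[4.8, 0, 0.2], [0, 0, 0], 1], [[6, 0, 0.2], [0, 0, 0], 1], [[6.8, 0, 0.2], [0, 0, 0], 1], [[6.8, 0, 0.2], [0, 0, 0], 1], [[6.8, 0, 0.2], [0, 0, 0], 1]]}}

```text
time_s: 19.12
tool_pos: [0.5496, 0.2951, 0.1514]
ee_rot: [0.999, -0.053, -0.0, 0.0]
contact_force: [-0.2, -0.0, -0.2]
width: 0.0476
finger_force: 39.8
```

```bash
python3 -c "
from h import *
to((.5507,.2944,.1354),-6.1)"
```

```text
shift cm [0.12 0.06 1.6 ] turn [0. 0. 0.]
```

No contact on the way in. I lower it onto the hook.

Call:
{"op": "carry_out", "data": {"plan": [[[0, 0.05, 0.6], [0, 0, 0], 1], [[0, 0.05, 1.1], [0, 0, 0], 1], [[0, 0.05, 1.4], [0, 0, 0], 1], [[0, 0.05, 1.6], [0, 0, 0], 1], [[0, 0.05, 1.6], [0, 0, 0], 1]]}}

```text
time_s: 19.75
tool_pos: [0.5498, 0.2946, 0.1356]
ee_rot: [0.999, -0.053, -0.0, 0.0]
contact_force: [-0.8, -0.4, -0.6]
width: 0.0474
finger_force: 39.8
```

Call:
{"op": "carry_out", "data": {"plan": [[[0, 0, 0.1], [0, 0, 0], 1], [[0, 0, 0.15], [0, 0, 0], 1], [[0, 0, 0.15], [0, 0, 0], 1]]}}

```text
time_s: 20.12
tool_pos: [0.5501, 0.2946, 0.1354]
ee_rot: [0.999, -0.053, 0.0, -0.0]
contact_force: [-2.9, -1.0, 6.5]
width: 0.0476
finger_force: 39.9
```

Call:
{"op": "carry_out", "data": {"plan": [[[0, 0, -0.1], [0, 0, 0], 1], [[0, 0, -0.1], [0, 0, 0], 1], [[0, 0, -0.1], [0, 0, 0], 0.44], [[0, 0, -0.1], [0, 0, 0], 0.4], [[0, 0, -0.1], [0, 0, 0], 0.3], [[0, 0, -0.1], [0, 0, 0], 0.15], [[0, 0, -0.1], [0, 0, 0], 0], [[0, 0, -0.1], [0, 0, 0], 0], [[0, 0, -0.1], [0, 0, 0], 0], [[0, 0, -0.1], [0, 0, 0], 0]], "force": 5}}

```text
time_s: 21.38
tool_pos: [0.5499, 0.2946, 0.135]
ee_rot: [0.999, -0.053, 0.0, -0.0]
contact_force: [-0.5, -1.0, -0.4]
width: 0.0878
finger_force: 0.0
```

Call:
{"op": "carry_out", "data": {"plan": [[[0, 0, -2], [0, 0, 0], 0], [[0, 0, -4], [0, 0, 0], 0], [[0, 0, -7], [0, 0, 0], 0], [[0, 0, -11], [0, 0, 0], 0], [[0, 0, -14], [0, 0, 0], 0], [[0, 0, -14], [0, 0, 0], 0], [[0, 0, -14], [0, 0, 0], 0], [[0, 0, -14], [0, 0, 0], 0]]}}

```text
time_s: 22.38
tool_pos: [0.5489, 0.2942, 0.273]
ee_rot: [0.999, -0.053, -0.001, 0.001]
contact_force: [-0.3, 0.3, 0.0]
width: 0.0882
finger_force: 0.0
```

```bash
python3 -c "
from h import *
s=arm.grab_frame('side')
cv2.imwrite('pics/s7.png',cv2.resize(s[110:330,170:430],None,fx=3,fy=2.7,interpolation=2)[:,:,::-1])"
```

```text
(no output)
```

View pics/s7.png

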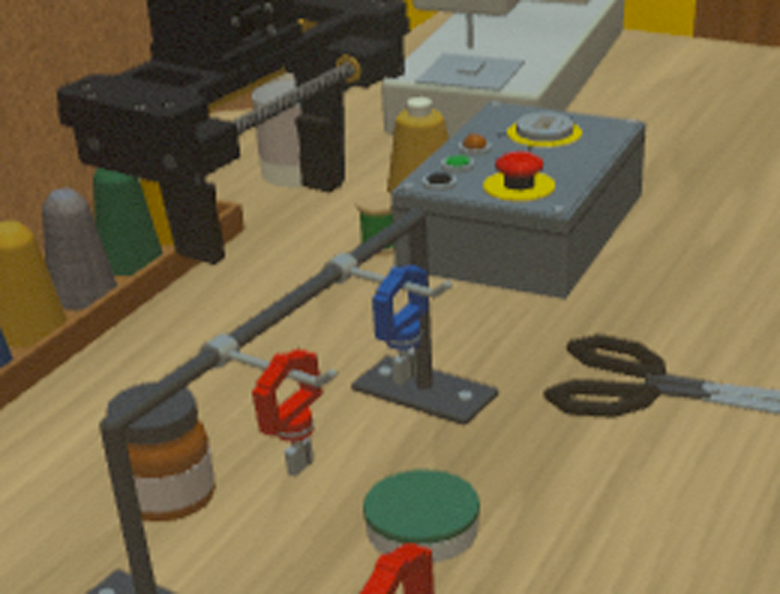

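The red key hangs on its original hook at crop (288,400), the blue key at (402,310) is untouched, and the gripper is clear. I let any swing settle and hand in.

Call:
{"op": "carry_out", "data": {"plan": [[[0, 0, 0], [0, 0, 0], 0], [[0, 0, 0], [0, 0, 0], 0], [[0, 0, 0], [0, 0, 0], 0], [[0, 0, 0], [0, 0, 0], 0], [[0, 0, 0], [0, 0, 0], 0], [[0, 0, 0], [0, 0, 0], 0], [[0, 0, 0], [0, 0, 0], 0], [[0, 0, 0], [0, 0, 0], 0]]}}

```text
time_s: 23.42
tool_pos: [0.5498, 0.2946, 0.275]
ee_rot: [0.999, -0.053, -0.0, 0.0]
contact_force: [0.3, -0.3, 0.3]
width: 0.0884
finger_force: 0.0
```

```bash
python3 -c "
from workcell import arm
print(arm.close_job())"
```

```text
the job is handed in; nothing more can be done
None
```

The red key was pushed fully into the switch, turned clockwise to its stop, brought home, drawn out and hung back on its hook, the blue key was left hanging, and the job was handed in at about 23 s (no verdict was returned).

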